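# Complete the lunch box with the missing dip and close it

## Robot

A 6-joint arm with a two-finger parallel gripper is mounted at the origin on the work surface. World frame = base frame: x ahead of the robot, y to its left, z up, the work surface at z = 0. Lengths are in m, angles in degrees, forces in N, time in s.
With the tool pointing down it reaches from about 0.375 to 0.9 m from the base axis. Payload 3.1 kg.
Tool frame: the origin (TCP) lies on the centre line of the jaws, within the pads' length; the fingertips stand 25 mm ahead of it and the grasp point (between the pads) lies 6 mm ahead of it; z points along the fingers, y is the line along which they close (so a half turn about z gives the same grasp; the last joint's range is limited). The gripper opens to 85 mm and grips with 20 to 120 N. Pads are 22 mm wide; open, the fingers measure 114 mm over their backs; the gripper's body (76 mm by 85 mm) begins 54 mm behind the grasp point. The pads swing forward as they close: fully open they stand 13 mm farther back than shut.
Start: joints at [-77.894, 30.224, 82.088, -0, 67.689, -10.227], TCP at [0.238, -0.578, 0.256] pointing down, gripper open.
Joint ranges: [-176.69, 176.69], [-43.24, 126.21], [12.49, 139.97], [-82, 262], [0, 151.66], [-163.58, 163.58]. Speed limits (degrees/s): [159.86, 159.86, 180, 180, 180, 180].

## Interface

Orientations are given as [roll, pitch, yaw] about the fixed x, y, z axes, in that order (R = Rz(yaw) Ry(pitch) Rx(roll)).
In Python, from workcell import get_obs, camera, finish_job, boxes_of, masks_of, spot_point gives the robot as it stands.
- The arm moves only by the shell command python3 -m handwheel 'ROWS'. ROWS is text: rows parted by semicolons, each of 5 numbers parted by spaces: the finger opening in mm, from 0 to 85.4, then the shift along the tool's x, y, z in mm, then the turn about the tool's z in rad. A call has 1 to 10 rows; each row shifts and turns the commanded pose from where the row before left it, along the tool's axes as they then stand; what a row does not reach is not made up. A row lasts 1/10 s, in which the tool goes at most 50 mm and 8.59 degrees, less where a joint would pass 70% of its speed; a pose out of reach is approached as far as the arm can. A call with a gripper value outside its range is refused whole. The fingers move at their own pace and stop on an object; the grip force is fixed at half the most. Time passes only in rows, so rows that do not move let the fingers close. It gives the time, the measured TCP pose, the force, the opening and the grip force at its end, in the units of the state.
- get_obs(): the state, without advancing time (a new reading comes with each control period).
- camera(name): name is "side" or "top" or "wrist"; returns a dict with "color" (400x640x3 uint8, red, green, blue), "vertical_fov" (degrees; the focal length in pixels is half the picture's height over the tangent of half this angle, whatever the lens; pixels are square), "cx", "cy" (the principal point, pixels), "R" (3x3) and "t" (3): a world point X has camera coordinates R X + t. Camera axes: x right, y down, z forward; pixel columns grow to the right and rows downward; lengths in m; the calibration is good to about 2 mm. A picture is of the moment at which its call begins. There is no depth.
- finish_job(): hands the job in; it is judged then, once.
Trained networks look in the newest picture that a camera, given by its name, has taken for a name from the list of things; names that differ only in an ending like _2 or _b are one class to them, and where a whole thing is asked for, a point or a joint stands for the part that bears it (a point fixed in the world has none). Each returns a list of dicts, best first, with "p" (0 to 1); they miss things now and then, are a little off and sometimes report something else, mostly with a low value. They report only what shows in the picture. A call takes as long as a camera call. They do not tell look-alikes from the thing itself.
- boxes_of(camera, query): "point" ([column, row] in pixels, amid what is visible of it).
- masks_of(camera, query): "region" (400x640 bool, what is visible of it) and "point" ([column, row] in pixels, amid what is visible of it).
- spot_point(camera, query): "point" ([column, row] in pixels: a listed point, or the origin of a listed thing).
The state is a dict: "time": time; "joints": joint angles; "joint_vel": joint speeds; "joint_efforts": joint torques, N m; "position": TCP position; "eef_rot": TCP orientation; "wrist_force": force on the tool from outside, world axes, zero at the start; "moment": the same for the moment, N m; "width": opening from 0.0 (shut) to 1.0 (fully open); "grip_force": force on a finger pad.
Only numpy, scipy, OpenCV 4.12 (cv2) and the standard library are available. Lean on these libraries where they do the work, as an engineer would, in place of code of your own. Each camera call takes 0.05 s, during which the arm holds its last target. There are 200 camera calls.

## Task

The open lunch box should carry one pot each of the red, the green and the blue dip, but one of the three is missing. See which, take one pot of that colour from the sloping bins under the sneeze guard, stand it upright in the box's empty dip compartment, then close the lid fully. Leave the dips already in the box, the one on the guest's plate, the other colours in the bins and everything else on the table as they are.

Things in the scene. Friction and masses are not known exactly. Their poses are not given: they have to be found in the camera images.
- rack: dip rack: fixed steel stand with three black sloping bins (red, green and blue pots, in any order) and a clear guard above. Origin at the centre of its footprint on the table; x to its rear (away from the robot), y along the row; bin centres at y = -108, 0, +108 mm. Bin floors rise 25 degrees to the rear: the pots stand square on them, lids leaning 25 degrees to -x
- bin_red: sloping bin of the red pots, fixed in the rack; origin on the table under its centre, axes as the rack's. 100 mm wide inside; side walls and front lip stand 14 mm off the sloping floor; at the foot of the slope, x = -55 mm, the floor is 22 mm above the table
- bin_green: sloping bin of the green pots, fixed in the rack; origin on the table under its centre, axes as the rack's. 100 mm wide inside; side walls and front lip stand 14 mm off the sloping floor; at the foot of the slope, x = -55 mm, the floor is 22 mm above the table
- bin_blue: sloping bin of the blue pots, fixed in the rack; origin on the table under its centre, axes as the rack's. 100 mm wide inside; side walls and front lip stand 14 mm off the sloping floor; at the foot of the slope, x = -55 mm, the floor is 22 mm above the table
- guard_edge (a point): middle of the front edge of the rack's clear sneeze guard, on its underside, 190 mm above the table: a level panel 4 mm thick, 345 mm wide, reaching 108 mm from here to the rear, on two rear posts. It hangs over the rear pots and close behind the front ones
- red_1: round sealed dip pot, red with a white band, 40 mm across (43 mm at the thin rim), 32 mm high, about 35 g; origin at the centre of its underside, z up through its lid; the front one of the two in its sloping bin, against the front lip, within about 12 mm of the bin's middle
- red_2: round sealed dip pot, red with a white band, 40 mm across (43 mm at the thin rim), 32 mm high, about 35 g; origin at the centre of its underside, z up through its lid; the one behind it in the same bin, partly under the guard; it may slide down once the front one is gone
- green_1: round sealed dip pot, green with a white band, 40 mm across (43 mm at the thin rim), 32 mm high, about 35 g; origin at the centre of its underside, z up through its lid; the front one of the two in its sloping bin, against the front lip, within about 12 mm of the bin's middle
- green_2: round sealed dip pot, green with a white band, 40 mm across (43 mm at the thin rim), 32 mm high, about 35 g; origin at the centre of its underside, z up through its lid; the one behind it in the same bin, partly under the guard; it may slide down once the front one is gone
- blue_1: round sealed dip pot, blue with a white band, 40 mm across (43 mm at the thin rim), 32 mm high, about 35 g; origin at the centre of its underside, z up through its lid; the front one of the two in its sloping bin, against the front lip, within about 12 mm of the bin's middle
- blue_2: round sealed dip pot, blue with a white band, 40 mm across (43 mm at the thin rim), 32 mm high, about 35 g; origin at the centre of its underside, z up through its lid; the one behind it in the same bin, partly under the guard; it may slide down once the front one is gone
- red_a: round sealed dip pot, red with a white band, 40 mm across (43 mm at the thin rim), 32 mm high, about 35 g; origin at the centre of its underside, z up through its lid; already set out at the start: two of the three set-out pots are in the lunch box, the third on the guest's fixed white paper plate (210 mm across) at the back. Must stay where it is
- green_a: round sealed dip pot, green with a white band, 40 mm across (43 mm at the thin rim), 32 mm high, about 35 g; origin at the centre of its underside, z up through its lid; already set out at the start: two of the three set-out pots are in the lunch box, the third on the guest's fixed white paper plate (210 mm across) at the back. Must stay where it is
- blue_a: round sealed dip pot, blue with a white band, 40 mm across (43 mm at the thin rim), 32 mm high, about 35 g; origin at the centre of its underside, z up through its lid; already set out at the start: two of the three set-out pots are in the lunch box, the third on the guest's fixed white paper plate (210 mm across) at the back. Must stay where it is
- box: open lunch box of corrugated board, fixed, 220 x 240 x 50 mm high, walls and floor 4 mm. Origin at the centre of its underside; x to the hinge side (robot's right), y along the hinge (away from the robot). Bread rolls at x > 0; at x < 0 three dip compartments, 103 x 75 mm, centred at x = -55, y = -78, 0, +78 mm, between dividers 20 mm high. The one at y = -78 is empty, the others hold a pot each
- free_floor (a point): centre of the floor of the empty dip compartment (103 mm along the box's x, 75 mm along its y), 4 mm above the table; axes as the box's
- lid (a joint): angle of the lunch box's lid in rad: 0 closed flat on the box, about 1.6 standing upright, 1.9 the stop. The crease is stiff: the lid stays where it is left and turns under about 1 N at its edge
- lid_hinge (a point): middle of the hinge line, on the box's rim at x = +110 mm, 50 mm above the table; the lid is 220 mm from hinge to free edge, 240 mm wide, 5 mm thick, with a 14 mm tuck flap along the free edge pointing into the box. Its axes turn with the lid: -x to the free edge, y along the hinge, z out of the outer face
- lid_edge (a point): middle of the lid's free edge, on its outer face (the face that is on top when closed)
- hot_sauce: red sauce bottle with green cap, 42 mm across, 150 mm high, loose, bystander; origin at its foot
- salt: salt shaker with steel cap, 40 mm across, 76 mm high, loose, bystander between the rack and the robot; origin at its foot
- cups: stack of paper cups, mouth down, 87 mm across, 155 mm high, loose, bystander; origin at its foot
Things that resemble listed ones, but are neither listed nor needed, are in the scene too. What is shaped like the blue_1 but purple is not meant.

How it is judged (in metres and radians):
On the way, in this order (a step that is already met when the one before it is completed fails the run):
1. a pot of the missing colour stands upright in the empty dip compartment while the lid is still open (((horizontal distance between red_a and box above 0.17 m and x of red_1 in the frame of box between -0.092 and -0.018 m and y of red_1 in the frame of box between -0.102 and -0.056 m and z of red_1 in the frame of box below 0.01 m and angle between red_1's own z axis and vertical below 0.12 rad and distance of red_2 from where it was at the start of the episode below 0.09 m) or (horizontal distance between red_a and box above 0.17 m and x of red_2 in the frame of box between -0.092 and -0.018 m and y of red_2 in the frame of box between -0.102 and -0.056 m and z of red_2 in the frame of box below 0.01 m and angle between red_2's own z axis and vertical below 0.12 rad and distance of red_1 from where it was at the start of the episode below 0.09 m) or (horizontal distance between green_a and box above 0.17 m and x of green_1 in the frame of box between -0.092 and -0.018 m and y of green_1 in the frame of box between -0.102 and -0.056 m and z of green_1 in the frame of box below 0.01 m and angle between green_1's own z axis and vertical below 0.12 rad and distance of green_2 from where it was at the start of the episode below 0.09 m) or (horizontal distance between green_a and box above 0.17 m and x of green_2 in the frame of box between -0.092 and -0.018 m and y of green_2 in the frame of box between -0.102 and -0.056 m and z of green_2 in the frame of box below 0.01 m and angle between green_2's own z axis and vertical below 0.12 rad and distance of green_1 from where it was at the start of the episode below 0.09 m) or (horizontal distance between blue_a and box above 0.17 m and x of blue_1 in the frame of box between -0.092 and -0.018 m and y of blue_1 in the frame of box between -0.102 and -0.056 m and z of blue_1 in the frame of box below 0.01 m and angle between blue_1's own z axis and vertical below 0.12 rad and distance of blue_2 from where it was at the start of the episode below 0.09 m) or (horizontal distance between blue_a and box above 0.17 m and x of blue_2 in the frame of box between -0.092 and -0.018 m and y of blue_2 in the frame of box between -0.102 and -0.056 m and z of blue_2 in the frame of box below 0.01 m and angle between blue_2's own z axis and vertical below 0.12 rad and distance of blue_1 from where it was at the start of the episode below 0.09 m)) and value of joint lid above 0.5 rad), for 0.2 s.
2. the lid is closed over it (value of joint lid below 0.07 rad), for 0.2 s.
At the end, for the whole second after the job is handed in: One pot of the colour the box lacked stands on the floor of the compartment that was empty, upright within 0.12 rad; the other pot of that colour is still in its bin (moved under 90 mm); the lid is closed to within 0.07 rad; all pots from the bins are at rest (((horizontal distance between red_a and box above 0.17 m and x of red_1 in the frame of box between -0.092 and -0.018 m and y of red_1 in the frame of box between -0.102 and -0.056 m and z of red_1 in the frame of box below 0.01 m and angle between red_1's own z axis and vertical below 0.12 rad and distance of red_2 from where it was at the start of the episode below 0.09 m) or (horizontal distance between red_a and box above 0.17 m and x of red_2 in the frame of box between -0.092 and -0.018 m and y of red_2 in the frame of box between -0.102 and -0.056 m and z of red_2 in the frame of box below 0.01 m and angle between red_2's own z axis and vertical below 0.12 rad and distance of red_1 from where it was at the start of the episode below 0.09 m) or (horizontal distance between green_a and box above 0.17 m and x of green_1 in the frame of box between -0.092 and -0.018 m and y of green_1 in the frame of box between -0.102 and -0.056 m and z of green_1 in the frame of box below 0.01 m and angle between green_1's own z axis and vertical below 0.12 rad and distance of green_2 from where it was at the start of the episode below 0.09 m) or (horizontal distance between green_a and box above 0.17 m and x of green_2 in the frame of box between -0.092 and -0.018 m and y of green_2 in the frame of box between -0.102 and -0.056 m and z of green_2 in the frame of box below 0.01 m and angle between green_2's own z axis and vertical below 0.12 rad and distance of green_1 from where it was at the start of the episode below 0.09 m) or (horizontal distance between blue_a and box above 0.17 m and x of blue_1 in the frame of box between -0.092 and -0.018 m and y of blue_1 in the frame of box between -0.102 and -0.056 m and z of blue_1 in the frame of box below 0.01 m and angle between blue_1's own z axis and vertical below 0.12 rad and distance of blue_2 from where it was at the start of the episode below 0.09 m) or (horizontal distance between blue_a and box above 0.17 m and x of blue_2 in the frame of box between -0.092 and -0.018 m and y of blue_2 in the frame of box between -0.102 and -0.056 m and z of blue_2 in the frame of box below 0.01 m and angle between blue_2's own z axis and vertical below 0.12 rad and distance of blue_1 from where it was at the start of the episode below 0.09 m)) and value of joint lid below 0.07 rad and linear speed of each of red_1, red_2, green_1, green_2, blue_1, blue_2 below 0.02 m/s); the robot touches nothing.
It fails at once if a red pot is taken from the bins although the box already has a red one (not (horizontal distance between red_a and box above 0.17 m) and distance of any of red_1, red_2 from where it was at the start of the episode above 0.03 m).
It fails at once if a green pot is taken from the bins although the box already has a green one (not (horizontal distance between green_a and box above 0.17 m) and distance of any of green_1, green_2 from where it was at the start of the episode above 0.03 m).
It fails at once if a blue pot is taken from the bins although the box already has a blue one (not (horizontal distance between blue_a and box above 0.17 m) and distance of any of blue_1, blue_2 from where it was at the start of the episode above 0.03 m).
It fails at once if a dip already set out in the box or on the guest's plate is moved by more than 25 mm or tipped over (distance of any of red_a, green_a, blue_a from where it was at the start of the episode above 0.025 m or angle between any of red_a, green_a, blue_a's own z axis and vertical above 0.5 rad).
It fails at once if the sauce bottle, salt shaker or cup stack is moved by more than 30 mm or knocked over (distance of any of hot_sauce, salt, cups from where it was at the start of the episode above 0.03 m or angle between any of hot_sauce, salt, cups's own z axis and vertical above 0.4 rad).
It also fails if it takes over 58 s, if anything falls off the work surface, if the arm or the gripper's body presses on something with over 40 N, if the wrist force passes 120 N, or if a joint passes its speed limit or range.

## Working session

There is one attempt and no reset: what is moved stays moved. The work goes in short steps, Python scripts to look and compute and a shell command to move; the robot and the scene stay as the last step left them, time stands still between calls to the robot, and variables do not carry over. Pictures are saved under pics/ and viewed, at most 11 in all, crops included, and the job is handed in when it is done.

```bash
mkdir -p pics; cat > h.py <<'E'
import numpy as np, cv2
from workcell import *
def cam(n):
    c=camera(n); c['f']=200/np.tan(np.radians(c['vertical_fov'])/2); c['R']=np.array(c['R']); c['t']=np.array(c['t']); return c
def ray(c,p):
    d=c['R'].T@np.array([(p[0]-c['cx'])/c['f'],(p[1]-c['cy'])/c['f'],1]); return -c['R'].T@c['t'],d
def onz(c,p,z):
    o,d=ray(c,p); return o+d*(z-o[2])/d[2]
def proj(c,X):
    q=c['R']@np.array(X)+c['t']; return q[:2]/q[2]*c['f']+[c['cx'],c['cy']]
def tri(c1,p1,c2,p2):
    A=[];b=[]
    for c,p in((c1,p1),(c2,p2)):
        o,d=ray(c,p); d/=np.linalg.norm(d); P=np.eye(3)-np.outer(d,d); A.append(P);b.append(P@o)
    return np.linalg.lstsq(np.vstack(A),np.hstack(b),rcond=None)[0]
def save(c,n): cv2.imwrite('pics/'+n,c['color'][:,:,::-1])
E
python3 - <<'E'
from h import *
np.set_printoptions(precision=3,suppress=True)
C={n:cam(n) for n in('side','top')}
for n in C:
    save(C[n],n+'0.png'); print(n,C[n]['f'],-C[n]['R'].T@C[n]['t'])
Z=dict(rack=0,guard_edge=.19,box=0,free_floor=.004,lid_hinge=.05,lid_edge=.2,hot_sauce=0,salt=0,cups=0,red_1=.035,green_1=.035,blue_1=.035,bin_red=0,bin_green=0,bin_blue=0)
for q,z in Z.items():
    for n in C:
        for r in spot_point(n,q)[:4]: print(q,n,round(r['p'],2),np.array(r['point']),onz(C[n],r['point'],z))
E
```

```text
side 476.4740234080041 [0.216 0.825 0.701]
top 379.8168526595594 [ 0.393 -0.001  1.197]
rack side 0.26 [311.8 282.3] [0.571 0.103 0.   ]
rack top 0.3 [310.4 219.7] [0.576 0.037 0.   ]
guard_edge side 0.81 [303.9 219.8] [0.567 0.141 0.19 ]
guard_edge side 0.26 [309.6 282.5] [0.478 0.301 0.19 ]
guard_edge top 0.81 [269.4 217.9] [0.555 0.141 0.19 ]
guard_edge top 0.25 [311.  209.8] [0.574 0.029 0.19 ]
box side 0.97 [375.3 210.4] [ 0.541 -0.236  0.   ]
box side 0.48 [341.5 208.6] [ 0.628 -0.206  0.   ]
box side 0.18 [293.4 311.2] [0.566 0.199 0.   ]
box top 0.67 [393.8 231.3] [ 0.531 -0.226  0.   ]
free_floor side 0.65 [307.3 218.6] [ 0.689 -0.116  0.004]
free_floor side 0.64 [396.6 227.7] [ 0.462 -0.175  0.004]
free_floor side 0.56 [305.9 244.6] [ 0.641 -0.012  0.004]
free_floor top 0.73 [397.3 235.4] [ 0.518 -0.236  0.004]
free_floor top 0.65 [379.6 253. ] [ 0.464 -0.177  0.004]
lid_hinge side 0.74 [395.1 181.8] [ 0.516 -0.326  0.05 ]
lid_hinge side 0.26 [311.1 281.2] [0.548 0.152 0.05 ]
lid_hinge top 0.84 [435.2 232.8] [ 0.518 -0.342  0.05 ]
lid_hinge top 0.56 [243.7 216.9] [0.582 0.2
[... 1386 characters left out ...]
[0.499 0.405 0.035]
blue_1 top 0.72 [201.1 242.5] [0.509 0.372 0.035]
blue_1 top 0.62 [245.1 225.8] [0.557 0.238 0.035]
blue_1 top 0.61 [351.2 157.6] [ 0.767 -0.098  0.035]
blue_1 top 0.55 [242.6 217.7] [0.582 0.246 0.035]
bin_red side 0.91 [307.8 259.1] [0.615 0.033 0.   ]
bin_red side 0.73 [289.7 272.7] [0.63  0.094 0.   ]
bin_red top 0.96 [310.6 208.1] [0.613 0.036 0.   ]
bin_red top 0.65 [308.1 205.8] [0.621 0.043 0.   ]
bin_green side 0.72 [294.5 292.8] [0.59  0.149 0.   ]
bin_green side 0.59 [305.8 218.6] [ 0.695 -0.12   0.   ]
bin_green top 0.87 [278.1 214. ] [0.597 0.14  0.   ]
bin_blue side 0.88 [277.9 326.9] [ 0.574  0.25  -0.   ]
bin_blue top 0.88 [246.3 222.4] [0.573 0.241 0.   ]
```

View pics/top0.png

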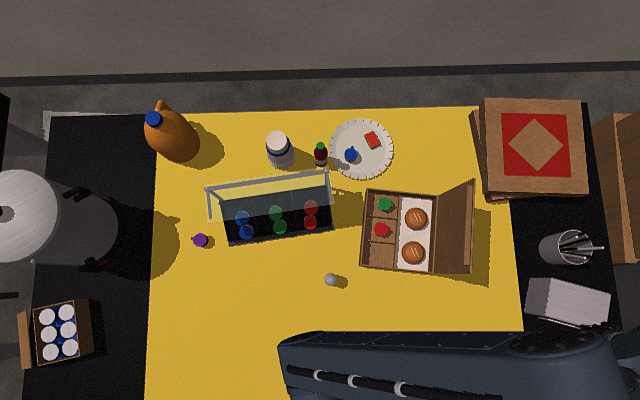

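View pics/side0.png

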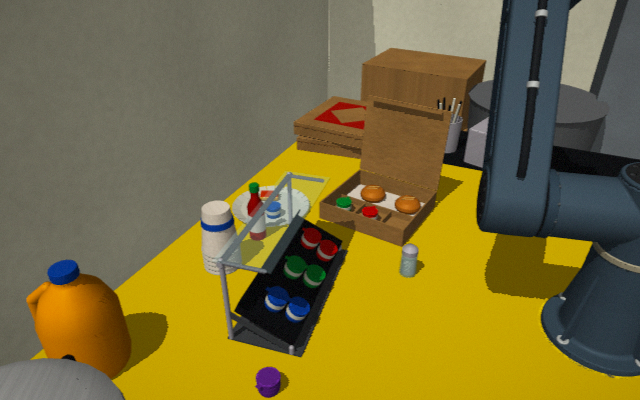

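The box holds a green pot at (385,204) and a red pot at (381,230). The blue one is on the plate at (351,156), so blue is the missing colour. The front blue pot is at about top (246,231) and side (298,309); the purple look-alike is at top (200,240). Next I'll refine the geometry with wireframe overlays, since how much room the guard leaves matters here.

```bash
cat >> h.py <<'E'
def T(x,y,yaw):
    c,s=np.cos(yaw),np.sin(yaw); return lambda p: np.array([x+c*p[0]-s*p[1], y+s*p[0]+c*p[1], p[2]])
def crop(img,c0,r0,w,h,k): return cv2.resize(img[r0:r0+h,c0:c0+w],None,fx=k,fy=k,interpolation=cv2.INTER_CUBIC)
E
cat > m.py <<'E'
from h import *
from scipy.optimize import least_squares
np.set_printoptions(precision=3,suppress=True)
C={n:cam(n) for n in('side','top')}
def sp(n,q,near):
    r=[x for x in spot_point(n,q) if np.hypot(*(np.array(x['point'])-near))<25]; return np.array(r[0]['point']) if r else None
# rack
obs=[]
for q,P,ns,nt in [('bin_red',(0,-.108,0),(308,259),(310,208)),('bin_green',(0,0,0),(294,292),(278,214)),('bin_blue',(0,.108,0),(278,327),(246,222))]:
    for n,near in(('side',ns),('top',nt)):
        p=sp(n,q,near)
        if p is not None: obs.append((n,P,p))
gs,gt=sp('side','guard_edge',(304,220)),sp('top','guard_edge',(269,218))
if gs is not None and gt is not None: print('guard tri',tri(C['side'],gs,C['top'],gt))
f=lambda v:np.hstack([proj(C[n],T(*v)(P))-p for n,P,p in obs])
v=least_squares(f,[.6,.14,.19],loss='soft_l1').x; print('rack',v,f(v))
# box
bo=[]
for q,P,ns,nt in [('box',(0,0,0),(375,210),(394,231)),('free_floor',(-.055,-.078,.004),(397,228),(380,253)),('lid_hinge',(.11,0,.05),(395,182),(435,233)),('red_a',(-.055,0,.004),(369,218),(380,232)),('green_a',(-.055,.078,.004),(341,209),(380,208))]:
    for n,near in(('side',ns),('top',nt)):
        p=sp(n,q,near)
        if p is not None: bo.append((n,P,p))
g=lambda v:np.hstack([proj(C[n],T(*v)(P))-p for n,P,p in bo])
b=least_squares(g,[.53,-.23,-1.4+1.57-1.57],loss='soft_l1').x; print('box',b,g(b))
for n in C:
  for q in('blue_1','salt','lid_edge'):
    print(n,q,[(round(r['p'],2),np.round(r['point'],1)) for r in boxes_of(n,q)])
E
python3 m.py
```

```text
guard tri [0.565 0.137 0.191]
rack [0.595 0.141 0.145] [ 1.245 -2.144 -2.606 -0.233 -0.566  1.337 -0.56  -0.327  0.289 -2.059
  0.114  0.308]
box [ 0.532 -0.232 -1.693] [ 0.496  1.022 -0.158 -2.964  1.892  2.714 -0.885 -1.118  0.631  0.646
 -0.265 -0.473 -3.205 -1.65   2.853  2.921  1.588 -1.384]
side blue_1 [(0.92, array([296. , 308.5])), (0.87, array([270.3, 383.5])), (0.67, array([274.8, 297.8]))]
side salt [(0.82, array([407.1, 263.5]))]
side lid_edge [(0.77, array([403.3, 138.7])), (0.52, array([265.7, 314.9])), (0.37, array([326.8, 251.6]))]
top blue_1 [(0.65, array([241.1, 222.1])), (0.64, array([244.4, 229.2])), (0.56, array([200.8, 241. ]))]
top salt [(0.51, array([329.7, 278.3]))]
top lid_edge []
```

```bash
python3 - <<'E'
import cv2,numpy as np
t=cv2.imread('pics/top0.png');s=cv2.imread('pics/side0.png')
a=cv2.resize(t[160:260,190:345],(620,400),interpolation=cv2.INTER_CUBIC)
cv2.imwrite('pics/z1.png',a)
b=cv2.resize(s[165:365,210:360],(450,600),interpolation=cv2.INTER_CUBIC)
cv2.imwrite('pics/z2.png',b)
E
```

```text
(no output)
```

View pics/z1.png

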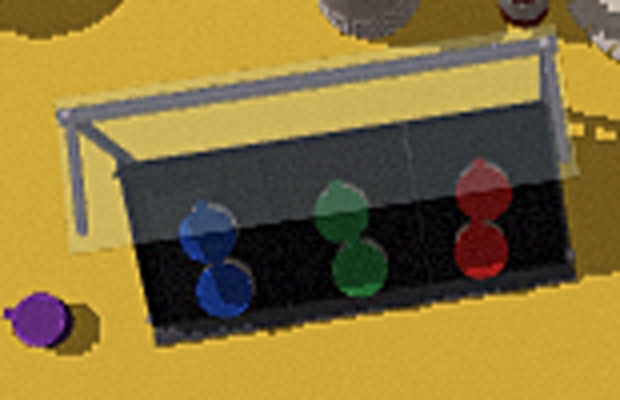

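View pics/z2.png

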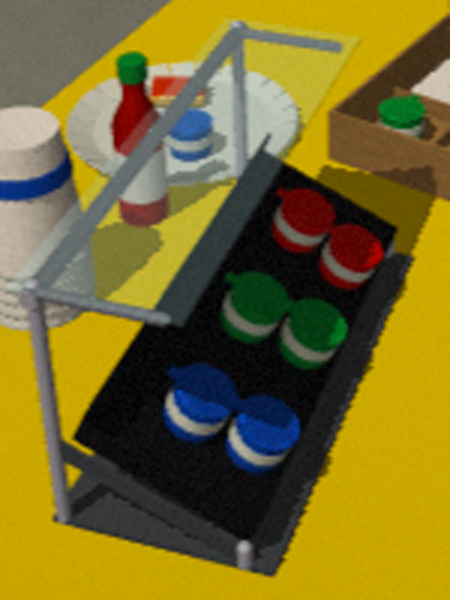

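The crops show the guard's front edge right at the rear rims of the front pots. The front blue lid is at top ≈(246,232), and each pot has a small pull tab pointing to the rear. With the tool vertical, the gripper body would probably hit the guard. I'll work out the geometry and the tool-axis deltas.

```bash
cat >> h.py <<'E'
from scipy.spatial.transform import Rotation as Ro
def here():
    o=get_obs(); return o,np.array(o['position']),Ro.from_euler('xyz',o['eef_rot'],degrees=True)
def to(X,yaw=None):
    o,p,R=here(); print('t',round(o['time'],2),'pos',p.round(4),'rpy',np.round(o['eef_rot'],1),'J',np.round(o['joints'],1),'w',round(o['width'],2),'F',np.round(o['wrist_force'],1))
    print('tool delta mm',(1000*R.inv().apply(np.array(X)-p)).round(1), 'tool x,y,z in world',R.as_matrix().T.round(3).tolist())
E
python3 - <<'E'
from h import *
np.set_printoptions(precision=4,suppress=True)
c=cam('top');s=cam('side')
rk=np.array([.595,.141]);y=.145;Rm=np.array([[np.cos(y),np.sin(y)],[-np.sin(y),np.cos(y)]])
for nm,p,z in[('lid',(246.2,232.5),.06),('rearlid',(242,219),.08),('gL',(190+75/4,160+250/4),.19),('gR',(190+578/4,160+175/4),.19),('lipL',(190+157/4,160+345/4),.035),('lipR',(190+575/4,160+283/4),.035)]:
    X=onz(c,p,z); print(nm,X,Rm@(X[:2]-rk))
print('tri lid',tri(c,(246.2,232.5),s,(210+268/3,165+418/3)))
for nm,p,z in[('bottombox',(381,253),.004)]: print(nm,onz(c,p,z))
to([.5,.1,.45])
E
```

```text
lid [0.5329 0.2291 0.06  ] [-0.0488  0.0961]
rearlid [0.5711 0.2378 0.08  ] [-0.0096  0.0993]
gL [0.5465 0.3032 0.19  ] [-0.0245  0.1675]
gR [ 0.5884 -0.0349  0.19  ] [-0.0319 -0.1731]
lipL [0.4951 0.2855 0.035 ] [-0.078   0.1575]
lipR [ 0.534  -0.0351  0.035 ] [-0.0858 -0.1655]
tri lid [0.5342 0.2298 0.0584]
bottombox [ 0.4638 -0.1815  0.004 ]
t 3.0 pos [ 0.2375 -0.5781  0.2563] rpy [-180.    -0.    22.3] J [-77.9  30.2  82.1  -0.   67.7 -10.2] w 1.0 F [-0.2  0.6 -0.1]
tool delta mm [ 500.5 -527.5 -193.7] tool x,y,z in world [[0.925, 0.38, 0.0], [0.38, -0.925, -0.0], [-0.0, 0.0, -1.0]]
```

```bash
python3 -m handwheel '85 0 0 -50 0;85 0 0 -50 0;85 0 0 -50 0;85 0 0 -40 0;85 34 -36 0 0;85 34 -36 0 0;85 34 -36 0 0;85 34 -36 0 0;85 34 -36 0 0;85 34 -36 0 0' && python3 -m handwheel '85 34 -36 0 0;85 34 -36 0 0;85 34 -36 0 0;85 34 -36 0 0;85 34 -36 0 0;85 34 -36 0 0;85 34 -36 0 0;85 34 -36 0 0;85 0 0 0 0.13;85 0 0 0 0.13'
python3 -c "from h import *; to([.53,.23,.15])"
```

```text
time: 4.0
position: [0.3444, -0.2988, 0.4464]
eef_rot: [180.0, -0.0, 22.3]
wrist_force: [0.9, 0.5, 1.2]
width: 0.994
grip_force: 0.0
time: 5.0
position: [0.4863, 0.071, 0.4461]
eef_rot: [180.0, 0.0, 7.4]
wrist_force: [0.3, -0.4, 0.4]
width: 0.996
grip_force: 0.0
t 5.0 pos [0.4863 0.071  0.4461] rpy [180.    0.    7.4] J [-4.7  9.3 84.1 -0.  86.7 77.9] w 1.0 F [ 0.3 -0.4  0.4]
tool delta mm [  63.8 -152.   296.1] tool x,y,z in world [[0.992, 0.128, -0.0], [0.128, -0.992, 0.0], [-0.0, -0.0, -1.0]]
```

```bash
python3 -m handwheel '85 50 0 0 0;85 50 0 0 0;85 50 0 0 0;85 50 0 0 0;85 50 0 0 0;85 50 0 0 0;85 50 0 0 0;85 50 0 0 0;85 50 0 0 0;85 50 0 0 0'; python3 -m handwheel '85 50 0 0 0;85 50 0 0 0;85 50 0 0 0;85 50 0 0 0'
python3 -c "from h import *; to([.53,.23,.15])"
```

```text
time: 6.0
position: [0.8937, 0.1216, 0.4019]
eef_rot: [-179.9, -3.4, 7.4]
wrist_force: [-0.0, 0.2, 0.7]
width: 0.994
grip_force: 0.0
time: 6.4
position: [0.9443, 0.1275, 0.3673]
eef_rot: [-179.9, -10.6, 7.4]
wrist_force: [0.5, 0.7, 0.4]
width: 0.992
grip_force: 0.0
t 6.4 pos [0.9443 0.1275 0.3673] rpy [-179.9  -10.6    7.4] J [  0.6  56.3  12.6   1.3 100.5  83.6] w 0.99 F [0.5 0.7 0.4]
tool delta mm [-430.8 -155.1  140.6] tool x,y,z in world [[0.975, 0.127, 0.184], [0.13, -0.992, -0.001], [0.182, 0.025, -0.983]]
```

```bash
python3 -m handwheel '85 50 0 0 0;85 50 0 0 0;85 50 0 0 0;85 50 0 0 0;85 50 0 0 0'; python3 -m handwheel '85 -40 0 0 0;85 -40 0 0 0'
```

```text
time: 6.9
position: [0.9937, 0.1332, 0.356]
eef_rot: [-179.9, -19.6, 7.4]
wrist_force: [-0.6, 0.6, 0.7]
width: 0.994
grip_force: 0.0
time: 7.1
position: [0.927, 0.124, 0.3298]
eef_rot: [-179.9, -19.6, 7.4]
wrist_force: [0.8, -0.0, 0.9]
width: 0.992
grip_force: 0.0
```

```bash
python3 -m handwheel '85 50 0 0 0;85 50 0 0 0;85 50 0 0 0;85 50 0 0 0;85 50 0 0 0'; python3 -c "from h import *; to([.53,.23,.15])"
```

```text
time: 7.6
position: [1.0199, 0.1358, 0.3707]
eef_rot: [-179.9, -25.9, 7.4]
wrist_force: [0.3, 0.4, 0.2]
width: 0.996
grip_force: 0.0
t 7.6 pos [1.0199 0.1358 0.3707] rpy [-179.9  -25.9    7.4] J [ 0.6 57.6 12.6  3.1 84.2 83.5] w 1.0 F [0.3 0.4 0.2]
tool delta mm [-522.5 -156.6   -7.7] tool x,y,z in world [[0.892, 0.116, 0.436], [0.13, -0.992, -0.002], [0.432, 0.058, -0.9]]
```

The out-of-reach behaviour tilted the tool to 25.9°, and the tilt stays when I move back. That matches the pots' lean, so the body will clear the guard edge by about 34 mm. Now the approach.

```bash
python3 -m handwheel '54 -45 0 0 0;54 -45 -8 -18 0;54 -45 -8 -18 0;54 -45 -8 -18 0;54 -45 -8 -18 0;54 -45 -8 -18 0;54 -45 -8 -18 0;54 -45 -8 -18 0;54 -45 -8 -18 0;54 -45 -8 -18 0'; python3 -c "from h import *; to([.468,.222,.25]);to([.468,.222,.195])"
```

```text
time: 8.6
position: [0.5526, 0.1467, 0.3274]
eef_rot: [-179.9, -25.9, 7.4]
wrist_force: [-0.3, 0.2, 0.5]
width: 0.633
grip_force: 0.0
t 8.6 pos [0.5526 0.1467 0.3274] rpy [-179.9  -25.9    7.4] J [  2.6  13.6 102.4   3.6  38.3  82.8] w 0.63 F [-0.3  0.2  0.5]
tool delta mm [-100.6  -85.6   37.4] tool x,y,z in world [[0.892, 0.116, 0.437], [0.13, -0.992, -0.002], [0.433, 0.059, -0.899]]
t 8.6 pos [0.5526 0.1467 0.3274] rpy [-179.9  -25.9    7.4] J [  2.6  13.6 102.4   3.6  38.3  82.8] w 0.63 F [-0.3  0.2  0.5]
tool delta mm [-124.6  -85.4   86.9] tool x,y,z in world [[0.892, 0.116, 0.437], [0.13, -0.992, -0.002], [0.433, 0.059, -0.899]]
```

```bash
python3 -m handwheel '54 -30 -25 5 0;54 -35 -30 5 0;54 -35 -31 5 0;54 -24 0 30 0;54 0 0 42 0;54 0 0 0 0;54 0 0 0 0'; python3 - <<'E'
from h import *
L=np.array([.5337,.2298,.059]); ax=np.array([-.421,-.052,.906])
to(L+.07*ax)
c=cam('wrist'); im=c['color'].copy(); print(proj(c,L),boxes_of('wrist','blue_1'))
s=cam('side');p=proj(s,L); print('side',p)
a=im[:, :, ::-1]; cv2.circle(a:=a.copy(),tuple(int(v) for v in proj(c,L)),4,(0,255,255),1)
b=cv2.resize(s['color'][165:365,210:360,::-1],(300,400))
cv2.imwrite('pics/w1.png',cv2.resize(np.hstack([a,b]),(800,340)))
E
```

```text
time: 9.3
position: [0.4708, 0.2226, 0.1948]
eef_rot: [-179.9, -25.8, 7.4]
wrist_force: [0.4, 0.0, 0.1]
width: 0.633
grip_force: 0.0
t 9.3 pos [0.4708 0.2226 0.1948] rpy [-179.9  -25.8    7.4] J [ 14.6  23.3 117.1 -12.3  14.2 108.4] w 0.63 F [0.4 0.  0.1]
tool delta mm [-1.2  0.9 79.8] tool x,y,z in world [[0.893, 0.116, 0.435], [0.13, -0.992, -0.002], [0.431, 0.058, -0.9]]
[323.34855902 190.35212417] [{'point': [190.5, 189.0], 'p': 0.79}, {'point': [320.5, 144.1], 'p': 0.7}, {'point': [321.1, 191.9], 'p': 0.67}]
side [300.13547801 304.29760514]
```

View pics/w1.png

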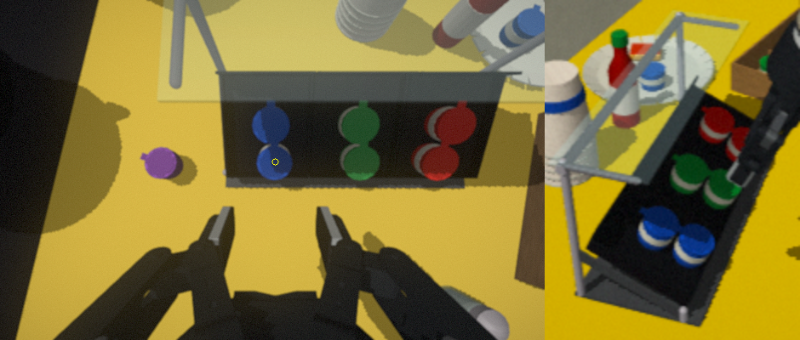

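The wrist view shows my lid estimate (yellow ring, about (323,190) in the original picture) sitting on the front blue pot, between the open fingers. Descending along the tool axis.

```bash
python3 -m handwheel '54 0 0 40 0;54 0 0 40 0;54 0 0 30 0;54 -1 0 15 0;54 0 0 5 0;54 0 0 0 0'; python3 - <<'E'
from h import *
L=np.array([.5337,.2298,.059])
to(L); c=cam('wrist'); a=c['color'][:,:,::-1].copy(); print(proj(c,L),[(r['point'],r['p']) for r in boxes_of('wrist','blue_1')])
save(c,'w2.png')
E
```

```text
time: 10.05
position: [0.5209, 0.2279, 0.0954]
eef_rot: [179.9, -26.2, 7.4]
wrist_force: [0.4, -0.2, 0.3]
width: 0.632
grip_force: 0.0
t 10.05 pos [0.5209 0.2279 0.0954] rpy [179.9 -26.2   7.4] J [ 13.8  37.8 114.5 -61.2   3.4 156.9] w 0.63 F [ 0.4 -0.2  0.3]
tool delta mm [-4.5 -0.3 38.4] tool x,y,z in world [[0.89, 0.116, 0.442], [0.128, -0.992, 0.002], [0.438, 0.054, -0.897]]
[321.10130076 247.44358068] [([320.1, 247.9], 0.96), ([312.2, 187.0], 0.66), ([122.2, 234.7], 0.55)]
```

View pics/w2.png

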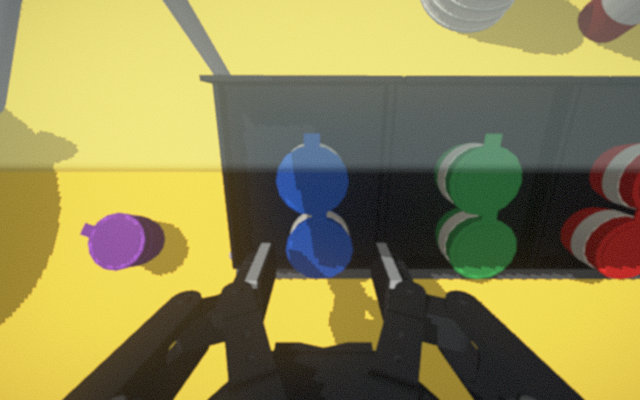

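The grasp is well lined up: the pot is at (320,248) between the fingers. But the wrist is close to singular (J5 3°, J6 157°), so 26° is too much tilt. I'll back out and push against the inner reach limit to bring it down to about 15°, which still clears the guard.

```bash
python3 -m handwheel '54 0 0 -30 0;54 0 0 -40 0;54 0 0 -40 0;54 0 0 -40 0;54 0 0 -40 0;54 -44 0 -21 0;54 -44 0 -21 0;54 -44 0 -21 0'; python3 -c "from h import *; to([.53,.23,.15])"
```

```text
time: 10.95
position: [0.3072, 0.2, 0.2321]
eef_rot: [179.4, -26.4, 7.3]
wrist_force: [-0.1, 1.0, -0.1]
width: 0.632
grip_force: 0.0
t 10.95 pos [0.3072 0.2    0.2321] rpy [179.4 -26.4   7.3] J [ 20.3   8.9 133.4 -28.2  13.5 129.2] w 0.63 F [-0.1  1.  -0.1]
tool delta mm [164.7  -3.3 173.6] tool x,y,z in world [[0.888, 0.113, 0.445], [0.122, -0.992, 0.009], [0.443, 0.046, -0.895]]
```

```bash
python3 -m handwheel '54 -44 0 -21 0;54 -44 0 -21 0'; python3 -m handwheel '54 -44 0 -21 0;54 -44 0 -21 0'; python3 -c "from h import *; to([.53,.23,.15])"
```

```text
time: 11.15
position: [0.2145, 0.1936, 0.2373]
eef_rot: [179.1, -26.1, 7.2]
wrist_force: [14.4, 9.6, 7.9]
width: 0.633
grip_force: 0.0
time: 11.35
position: [0.1225, 0.1949, 0.2558]
eef_rot: [178.8, -25.4, 7.3]
wrist_force: [-0.5, 1.5, 0.4]
width: 0.635
grip_force: 0.0
t 11.35 pos [0.1225 0.1949 0.2558] rpy [178.8 -25.4   7.3] J [ 51.4  -4.3 139.8 -36.5  31.8 163.6] w 0.64 F [-0.5  1.5  0.4]
tool delta mm [323.7  11.3 271.2] tool x,y,z in world [[0.896, 0.114, 0.429], [0.118, -0.993, 0.018], [0.428, 0.034, -0.903]]
```

```bash
python3 -m handwheel '54 44 0 21 0;54 44 0 21 0;54 44 0 21 0;54 0 15 -45 0;54 0 15 -45 0;54 0 15 -20 0;54 0 0 0 0'; python3 -c "from h import *; to([.30,.15,.34])"
```

```text
time: 12.05
position: [0.227, 0.1637, 0.3568]
eef_rot: [178.8, -25.7, 7.3]
wrist_force: [1.1, 0.1, -1.1]
width: 0.634
grip_force: 0.0
t 12.05 pos [0.227  0.1637 0.3568] rpy [178.8 -25.7   7.3] J [ 18.8 -18.1 126.4  -8.4  46.9 106.2] w 0.63 F [ 1.1  0.1 -1.1]
tool delta mm [56.4 21.8 46.2] tool x,y,z in world [[0.894, 0.114, 0.434], [0.118, -0.993, 0.019], [0.433, 0.034, -0.901]]
```

```bash
python3 -m handwheel '54 0 25 0 0;54 -45 0 0 0;54 -45 0 0 0;54 -45 0 0 0'; python3 -c "from h import *; to([.30,.15,.34])"
```

```text
time: 12.45
position: [0.1082, 0.123, 0.297]
eef_rot: [178.7, -25.3, 6.8]
wrist_force: [-74.1, -22.1, -36.9]
width: 0.634
grip_force: 0.0
t 12.45 pos [0.1082 0.123  0.297 ] rpy [178.7 -25.3   6.8] J [ 19.5 -30.8 140.   -9.1  46.7 107.8] w 0.63 F [-74.1 -22.1 -36.9]
tool delta mm [193.5  -4.9  43.8] tool x,y,z in world [[0.898, 0.108, 0.427], [0.11, -0.994, 0.02], [0.426, 0.029, -0.904]]
```

```bash
python3 -m handwheel '54 30 0 0 0;54 40 0 0 0;54 45 0 0 0;54 45 0 0 0'; python3 -c "from h import *; to([.468,.222,.25])"
```

```text
time: 12.85
position: [0.2527, 0.1434, 0.3656]
eef_rot: [178.7, -25.3, 7.5]
wrist_force: [-0.2, -0.2, 0.6]
width: 0.629
grip_force: 0.0
t 12.85 pos [0.2527 0.1434 0.3656] rpy [178.7 -25.3   7.5] J [  9.2 -18.5 125.   -2.7  48.3  93.3] w 0.63 F [-0.2 -0.2  0.6]
tool delta mm [152.7 -54.5 199. ] tool x,y,z in world [[0.896, 0.118, 0.428], [0.12, -0.992, 0.021], [0.427, 0.033, -0.904]]
```

```bash
python3 -m handwheel '54 0 0 0 -.1496;54 0 0 0 -.1496;54 0 0 0 -.1496;54 0 0 0 -.1496;54 0 0 0 -.1496;54 0 0 0 -.1496;54 0 0 0 -.1496;54 0 0 0 -.1496;54 0 0 0 -.1496;54 0 0 0 -.1496'; python3 -m handwheel '54 0 0 0 -.1496;54 0 0 0 -.1496;54 0 0 0 -.1496;54 0 0 0 -.1496;54 0 0 0 -.1496;54 0 0 0 -.1496;54 0 0 0 -.1496;54 0 0 0 -.1496;54 0 0 0 -.1496;54 0 0 0 -.1496'; python3 -m handwheel '54 0 0 0 -.1496;54 0 0 0 0'; python3 -c "from h import *; to([.468,.222,.25]); to([.473,.222,.195])"
```

```text
time: 13.85
position: [0.2515, 0.1429, 0.3647]
eef_rot: [154.7, -0.5, 93.3]
wrist_force: [-0.9, 0.8, 0.1]
width: 0.629
grip_force: 0.0
time: 14.85
position: [0.2515, 0.1429, 0.3648]
eef_rot: [177.5, 25.2, 178.3]
wrist_force: [-0.2, -0.2, 0.4]
width: 0.636
grip_force: 0.0
time: 15.05
position: [0.2516, 0.1428, 0.3648]
eef_rot: [-178.7, 25.2, -172.6]
wrist_force: [-0.6, -0.4, -0.5]
width: 0.632
grip_force: 0.0
t 15.05 pos [0.2516 0.1428 0.3648] rpy [-178.7   25.2 -172.6] J [  9.1 -18.6 125.2  -2.8  48.3 -86.6] w 0.63 F [-0.6 -0.4 -0.5]
tool delta mm [-154.3   55.3  198.5] tool x,y,z in world [[-0.897, -0.117, -0.427], [-0.119, 0.993, -0.021], [0.426, 0.032, -0.904]]
t 15.05 pos [0.2516 0.1428 0.3648] rpy [-178.7   25.2 -172.6] J [  9.1 -18.6 125.2  -2.8  48.3 -86.6] w 0.63 F [-0.6 -0.4 -0.5]
tool delta mm [-135.4   55.8  250.3] tool x,y,z in world [[-0.897, -0.117, -0.427], [-0.119, 0.993, -0.021], [0.426, 0.032, -0.904]]
```

Now to the pre-grasp point again.

```bash
python3 -m handwheel '54 -31 11 35 0;54 -31 11 35 0;54 -31 11 35 0;54 -31 11 35 0;54 -12 11 42 0;54 0 0 40 0;54 0 0 28 0;54 0 0 0 0'; python3 -c "from h import *; to([.5337,.2298,.059])"
```

```text
time: 15.85
position: [0.4737, 0.2205, 0.1923]
eef_rot: [-178.6, 24.9, -172.8]
wrist_force: [-1.2, -0.4, 0.3]
width: 0.634
grip_force: 0.0
t 15.85 pos [0.4737 0.2205 0.1923] rpy [-178.6   24.9 -172.8] J [ 15.2  23.9 116.1 -16.9  16.3 -66.5] w 0.63 F [-1.2 -0.4  0.3]
tool delta mm [  1.    5.2 146.4] tool x,y,z in world [[-0.9, -0.114, -0.42], [-0.116, 0.993, -0.022], [0.42, 0.029, -0.907]]
```

```bash
python3 -m handwheel '54 0 5 40 0;54 0 0 30 0;54 0 0 15 0;54 0 0 10 0;54 0 0 5 0;54 0 0 0 0'; python3 -c "from h import *; to([.5337,.2298,.059])"
```

```text
time: 16.45
position: [0.5165, 0.2289, 0.1065]
eef_rot: [-178.6, 25.3, -172.7]
wrist_force: [1.0, 0.1, -0.3]
width: 0.633
grip_force: 0.0
t 16.45 pos [0.5165 0.2289 0.1065] rpy [-178.6   25.3 -172.7] J [ 14.8  36.2 113.9 -43.1   6.7 -40.3] w 0.63 F [ 1.   0.1 -0.3]
tool delta mm [ 4.8 -0.1 50.3] tool x,y,z in world [[-0.897, -0.115, -0.428], [-0.117, 0.993, -0.022], [0.427, 0.031, -0.904]]
```

```bash
python3 -m handwheel '54 2 0 10 0;54 2 0 10 0;54 0 0 5 0;54 0 0 5 0;54 0 0 0 0'; python3 -c "from h import *; to([.5337,.2298,.059])"
```

```text
time: 16.95
position: [0.5259, 0.2294, 0.0778]
eef_rot: [-178.6, 25.4, -172.6]
wrist_force: [0.2, 0.2, 0.9]
width: 0.635
grip_force: 0.0
t 16.95 pos [0.5259 0.2294 0.0778] rpy [-178.6   25.4 -172.6] J [ 14.5  40.  113.3 -69.6   4.7 -14. ] w 0.63 F [0.2 0.2 0.9]
tool delta mm [ 1.  -0.1 20.4] tool x,y,z in world [[-0.896, -0.116, -0.428], [-0.118, 0.993, -0.022], [0.428, 0.031, -0.903]]
```

```bash
python3 -m handwheel '54 0 0 5 0;54 0 0 5 0;54 0 0 4 0;54 0 0 3 0;54 0 0 0 0'; python3 -c "from h import *; to([.5337,.2298,.059])"
```

```text
time: 17.45
position: [0.5336, 0.2301, 0.0626]
eef_rot: [-178.6, 25.3, -172.6]
wrist_force: [-0.4, 0.1, 0.3]
width: 0.629
grip_force: 0.0
t 17.45 pos [0.5336 0.2301 0.0626] rpy [-178.6   25.3 -172.6] J [ 14.4  42.  112.4 -81.8   4.4  -1.9] w 0.63 F [-0.4  0.1  0.3]
tool delta mm [ 1.5 -0.2  3.3] tool x,y,z in world [[-0.897, -0.117, -0.427], [-0.119, 0.993, -0.022], [0.426, 0.031, -0.904]]
```

Exactly at the planned pose. Closing.

```bash
python3 -m handwheel '25 0 0 0 0;25 0 0 0 0;25 0 0 0 0;25 0 0 0 0;25 0 0 0 0;25 0 0 0 0'; python3 - <<'E'
from h import *
to([.5337,.2298,.059]); c=cam('wrist'); save(c,'w3.png')
E
```

```text
time: 18.05
position: [0.5331, 0.2301, 0.0629]
eef_rot: [-178.6, 25.2, -172.6]
wrist_force: [-3.4, 0.3, 4.9]
width: 0.449
grip_force: 59.7
t 18.05 pos [0.5331 0.2301 0.0629] rpy [-178.6   25.2 -172.6] J [ 14.4  42.  112.5 -81.9   4.4  -1.8] w 0.45 F [-3.4  0.3  4.9]
tool delta mm [ 1.1 -0.2  3.7] tool x,y,z in world [[-0.897, -0.117, -0.426], [-0.119, 0.993, -0.022], [0.426, 0.031, -0.904]]
```

View pics/w3.png

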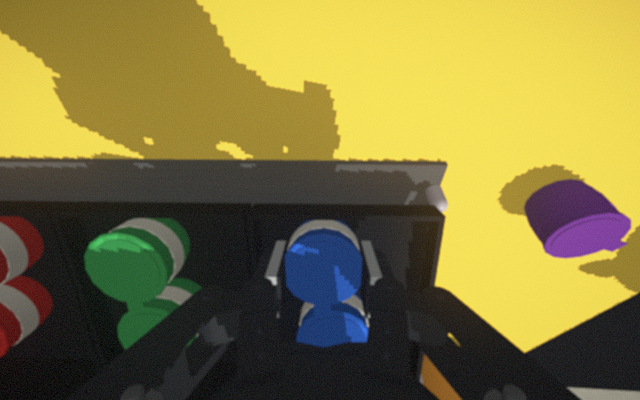

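The grip is firm (60 N) on the front blue pot at (322,262), and the rear blue pot at (335,325) hasn't moved. Lifting along the tool axis.

```bash
python3 -m handwheel '25 0 0 -5 0;25 0 0 -10 0;25 0 0 -15 0;25 0 0 -25 0;25 0 0 -40 0;25 0 0 -40 0;25 0 0 -30 0;25 0 0 0 0'; python3 -c "
from h import *
to([.47,-.17,.24])
for n in('side','top','wrist'): 
  c=cam(n); print(n,[(np.round(r['point']),round(r['p'],2)) for r in boxes_of(n,'blue_1')])"
```

```text
time: 18.9
position: [0.4677, 0.2253, 0.205]
eef_rot: [-178.5, 25.5, -172.6]
wrist_force: [0.4, -0.5, -0.2]
width: 0.445
grip_force: 60.2
t 18.9 pos [0.4677 0.2253 0.205 ] rpy [-178.5   25.5 -172.6] J [ 16.2  22.2 116.1 -17.9  17.4 -64.9] w 0.44 F [ 0.4 -0.5 -0.2]
tool delta mm [  28.9 -393.5  -42.2] tool x,y,z in world [[-0.895, -0.116, -0.431], [-0.118, 0.993, -0.024], [0.431, 0.029, -0.902]]
side [(array([325., 253.]), 0.74), (array([268., 382.]), 0.65), (array([274., 295.]), 0.59)]
top [(array([348., 156.]), 0.67), (array([456., 232.]), 0.62), (array([240., 224.]), 0.6), (array([200., 242.]), 0.59), (array([280., 227.]), 0.45)]
wrist [(array([333., 208.]), 0.67), (array([460., 164.]), 0.62), (array([104., 260.]), 0.57)]
```

```bash
python3 -m handwheel '25 0 0 -35 0;25 0 -44 -1 0;25 3 -44 -1 0;25 3 -44 -1 0;25 3 -44 -1 0;25 3 -44 -1 0;25 3 -44 -1 0;25 3 -44 -1 0;25 3 -44 -1 0;25 3 -41 -1 0'; python3 - <<'E'
from h import *
exec(open('m.py').read().split('# box')[1].split("for n in C:\n  for q")[0].join(["C={n:cam(n) for n in('side','top')}\ndef sp(n,q,near):\n    r=[x for x in spot_point(n,q) if np.hypot(*(np.array(x['point'])-near))<25]; return np.array(r[0]['point']) if r else None\nfrom scipy.optimize import least_squares\n",""]))
print('ff',T(*b)((-.055,-.078,.004)))
for yw in (-1.693,): pass
to([.468,-.175,.15])
o,p,R=here(); w=cam('wrist')
im=C['top']['color'].copy()[170:290,330:500,::-1].copy()
def dr(P,col):
    q=[((proj(C['top'],T(*b)(x))-[330,170])*4).astype(int) for x in P]; cv2.polylines(big,[np.array(q)],True,col,1)
big=cv2.resize(im,None,fx=4,fy=4)
dr([(-.11,-.12,.05),(.11,-.12,.05),(.11,.12,.05),(-.11,.12,.05)],(255,0,255))
dr([(-.106,-.1155,.004),(-.0035,-.1155,.004),(-.0035,-.0405,.004),(-.106,-.0405,.004)],(255,255,0))
cv2.imwrite('pics/box.png',big)
E
```

```text
time: 20.2
position: [0.4733, -0.1475, 0.239]
eef_rot: [-178.5, 25.0, -172.7]
wrist_force: [2.1, -0.1, -0.8]
width: 0.445
grip_force: 60.4
box [ 0.53374853 -0.23767598 -1.71035617] [-1.55657345 -2.28918604  2.25437949 -3.77077943 -0.29473692  0.70906713
  1.08773908  0.45877339  0.32135505  0.30536347  2.27664336  2.25135985
 -0.10540757  0.73870693 -1.96099307 -1.26185487  2.27400684  1.97058647
 -2.55758595 -0.03473101]
ff [ 0.4641578  -0.17236036  0.004     ]
t 20.8 pos [ 0.4736 -0.1438  0.2401] rpy [-178.4   25.  -172.5] J [ -39.5   16.5  116.9   33.1   32.2 -162.7] w 0.44 F [-0.   0.3 -0.1]
tool delta mm [ 46.9 -28.1  78.4] tool x,y,z in world [[-0.898, -0.118, -0.423], [-0.119, 0.993, -0.025], [0.423, 0.028, -0.906]]
```

View pics/box.png

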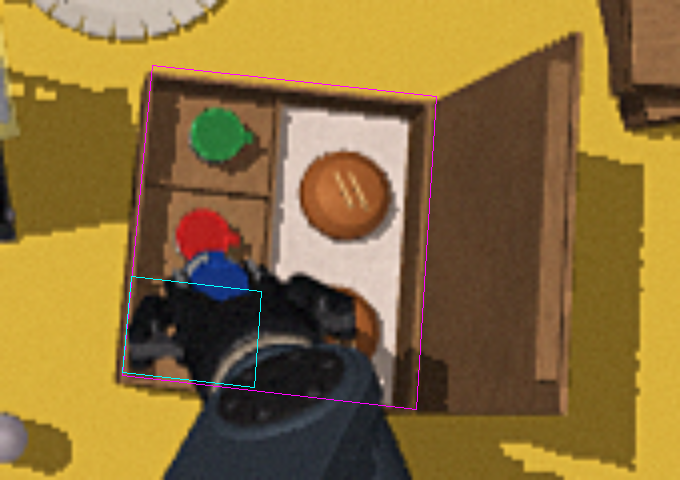

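The picture shows my box model within a few mm of the true box (it is really about 3 mm nearer the robot), and the pot held over the middle compartment at crop (218,275). J6 is at its limit, so I'll turn the tool by +0.4 rad, which also lines the jaws up better with the box.

```bash
python3 -m handwheel '25 0 0 0 .14;25 0 0 0 .14;25 0 0 0 .12;25 0 0 0 0'; python3 -c "
from h import *
o,p,R=here(); z=R.as_matrix()[:,2]
# base centre ~ TCP + 28mm along tool z (lid 4 mm ahead)
for h in (.05,.008): 
  B=np.array([.466,-.174,.004+h+.009]); to(B-.036*z); print(B-.036*z)"
```

```text
time: 21.25
position: [0.4736, -0.1445, 0.2402]
eef_rot: [171.1, 23.6, 162.3]
wrist_force: [0.1, 0.2, 0.1]
width: 0.449
grip_force: 60.5
t 21.25 pos [ 0.4736 -0.1445  0.2402] rpy [171.1  23.6 162.3] J [ -39.5   16.5  116.9   33.1   32.2 -139.8] w 0.45 F [0.1 0.2 0.1]
tool delta mm [ 69.3 -55.3 120.4] tool x,y,z in world [[-0.873, 0.278, -0.4], [0.241, 0.96, 0.142], [0.423, 0.028, -0.906]]
[ 0.45075653 -0.17499859  0.09559815]
t 21.25 pos [ 0.4736 -0.1445  0.2402] rpy [171.1  23.6 162.3] J [ -39.5   16.5  116.9   33.1   32.2 -139.8] w 0.45 F [0.1 0.2 0.1]
tool delta mm [ 86.1 -61.3 158.5] tool x,y,z in world [[-0.873, 0.278, -0.4], [0.241, 0.96, 0.142], [0.423, 0.028, -0.906]]
[ 0.45075653 -0.17499859  0.05359815]
```

```bash
python3 -m handwheel '25 20 -35 15 0;25 15 -20 25 0;25 12 0 30 0;25 12 0 30 0;25 10 0 20 0;25 0 0 0 0'; python3 -c "
from h import *
o,p,R=here(); z=R.as_matrix()[:,2]
B=np.array([.466,-.174,.004+.004+.009]); to(B-.036*z)"
```

```text
time: 21.85
position: [0.4707, -0.1749, 0.122]
eef_rot: [171.8, 20.5, 162.1]
wrist_force: [-0.8, -0.1, -0.9]
width: 0.448
grip_force: 60.5
t 21.85 pos [ 0.4707 -0.1749  0.122 ] rpy [171.8  20.5 162.1] J [ -42.    32.   119.7   51.9   20.2 -163.6] w 0.45 F [-0.8 -0.1 -0.9]
tool delta mm [ 41.3 -14.4  59.6] tool x,y,z in world [[-0.892, 0.288, -0.35], [0.256, 0.957, 0.134], [0.373, 0.03, -0.927]]
```

```bash
python3 -m handwheel '25 0 0 0 .14;25 0 0 0 .14;25 14 -5 5 0;25 14 -5 10 0;25 12 -4 10 0;25 0 0 0 0'; python3 -c "
from h import *
o,p,R=here(); z=R.as_matrix()[:,2]
B=np.array([.466,-.174,.004+.004+.009]); to(B-.036*z)"
```

```text
time: 22.45
position: [0.449, -0.1672, 0.0951]
eef_rot: [166.7, 16.6, 145.6]
wrist_force: [-0.1, 0.3, -1.1]
width: 0.444
grip_force: 60.5
t 22.45 pos [ 0.449  -0.1672  0.0951] rpy [166.7  16.6 145.6] J [ -43.    35.2  123.2   66.    17.1 -163.6] w 0.44 F [-0.1  0.3 -1.1]
tool delta mm [  5.2 -14.4  42.8] tool x,y,z in world [[-0.791, 0.541, -0.286], [0.496, 0.84, 0.22], [0.359, 0.032, -0.933]]
```

```bash
python3 -m handwheel '25 0 -7 8 0;25 2 -7 8 0;25 2 0 8 0;25 0 0 0 0'; python3 -c "
from h import *
o,p,R=here(); z=R.as_matrix()[:,2]; print('base',p+.036*z)
B=np.array([.466,-.174,.004+.004+.009]); to(B-.036*z)"
```

```text
time: 22.85
position: [0.4551, -0.1787, 0.0767]
eef_rot: [167.0, 15.7, 145.5]
wrist_force: [0.3, 0.0, 0.8]
width: 0.448
grip_force: 60.5
base [ 0.46747365 -0.17741499  0.04295587]
t 22.85 pos [ 0.4551 -0.1787  0.0767] rpy [167.   15.7 145.5] J [ -43.3   37.9  121.5   65.7   16.8 -163.6] w 0.45 F [0.3 0.  0.8]
tool delta mm [10.1 -3.5 24. ] tool x,y,z in world [[-0.794, 0.545, -0.271], [0.501, 0.838, 0.216], [0.345, 0.036, -0.938]]
```

Converging, and the tilt is down to about 20°. Lowering the rest.

```bash
python3 -m handwheel '25 4 0 8 0;25 4 -2 8 0;25 3 -1 7 0;25 0 0 0 0'; python3 -c "
from h import *
o,p,R=here(); z=R.as_matrix()[:,2]; print('base',p+.036*z)
B=np.array([.466,-.174,.004+.002+.007]); to(B-.036*z)"
```

```text
time: 23.25
position: [0.4598, -0.1762, 0.0605]
eef_rot: [167.3, 14.7, 145.6]
wrist_force: [-0.2, 0.3, -0.7]
width: 0.443
grip_force: 60.5
base [ 0.47165333 -0.17476691  0.02648558]
t 23.25 pos [ 0.4598 -0.1762  0.0605] rpy [167.3  14.7 145.6] J [ -42.3   40.1  120.6   66.5   15.9 -163.5] w 0.44 F [-0.2  0.3 -0.7]
tool delta mm [ 8.3 -5.1 10.9] tool x,y,z in world [[-0.798, 0.547, -0.254], [0.506, 0.836, 0.212], [0.328, 0.041, -0.944]]
```

```bash
python3 -m handwheel '25 5 -3 4 0;25 4 -2 5 0;25 2 -1 3 0;25 0 0 0 0'; python3 -c "
from h import *
o,p,R=here(); z=R.as_matrix()[:,2]; print('base',p+.036*z)
B=np.array([.466,-.174,.004+.002+.007]); to(B-.036*z)"
```

```text
time: 23.65
position: [0.4578, -0.1771, 0.0524]
eef_rot: [167.6, 14.0, 145.6]
wrist_force: [-0.1, 0.2, 0.0]
width: 0.448
grip_force: 60.5
base [ 0.46920987 -0.17553373  0.01831651]
t 23.65 pos [ 0.4578 -0.1771  0.0524] rpy [167.6  14.  145.6] J [ -42.4   41.1  120.4   66.4   15.6 -163.5] w 0.45 F [-0.1  0.2  0. ]
tool delta mm [ 4.7 -1.5  4.1] tool x,y,z in world [[-0.8, 0.549, -0.241], [0.509, 0.835, 0.209], [0.316, 0.044, -0.948]]
```

```bash
python3 -m handwheel '25 2 -1 3 0;25 2 0 3 0;25 0 0 2 0;25 0 0 0 0'; python3 -c "
from h import *
o,p,R=here(); z=R.as_matrix()[:,2]; print('base',p+.036*z)
to([0,0,0]); c=cam('wrist'); save(c,'w4.png')"
```

```text
time: 24.05
position: [0.4596, -0.1763, 0.0468]
eef_rot: [167.7, 13.6, 145.6]
wrist_force: [0.8, 0.3, -0.4]
width: 0.444
grip_force: 60.5
base [ 0.47075501 -0.17469093  0.01261989]
t 24.05 pos [ 0.4596 -0.1763  0.0468] rpy [167.7  13.6 145.6] J [ -42.    41.8  120.1   66.6   15.3 -163.5] w 0.44 F [ 0.8  0.3 -0.4]
tool delta mm [476.3 -97.2 -90.3] tool x,y,z in world [[-0.802, 0.549, -0.236], [0.511, 0.835, 0.207], [0.311, 0.046, -0.949]]
```

View pics/w4.png

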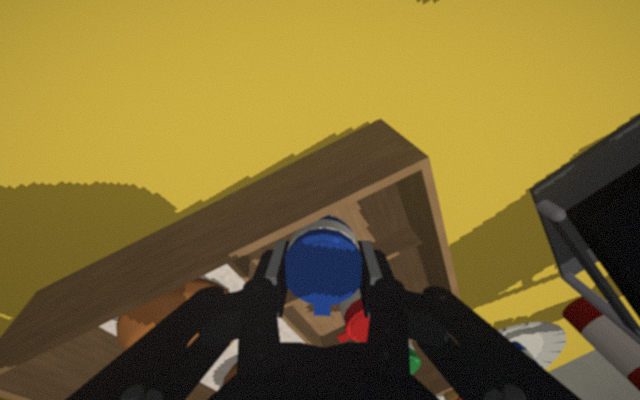

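```bash
python3 - <<'E'
from h import *
c=cam('wrist'); np.set_printoptions(precision=1,suppress=True)
for b in((.531,-.237,-1.705),(.532,-.232,-1.693)):
    t=T(*b)
    for P in((-.11,-.12,.05),(-.106,-.116,.05),(-.0035,-.116,.05),(-.0035,-.116,.024),(-.106,-.0405,.024),(-.055,-.078,.004)): print(P,proj(c,t(P)),end=' ')
    B=np.array([.4707,-.1747]); d=B-np.array(b[:2]); cs,s=np.cos(b[2]),np.sin(b[2]); print('\npot in box mm',1000*np.array([cs*d[0]+s*d[1],-s*d[0]+cs*d[1]]))
E
```

```text
(-0.11, -0.12, 0.05) [423.3 162.6] (-0.106, -0.116, 0.05) [416.  175.2] (-0.0035, -0.116, 0.05) [192.3 284.3] (-0.0035, -0.116, 0.024) [201.7 243. ] (-0.106, -0.0405, 0.024) [420.9 248.4] (-0.055, -0.078, 0.004) [317.9 224.4] 
pot in box mm [-53.7 -68.1]
(-0.11, -0.12, 0.05) [431.4 156.4] (-0.106, -0.116, 0.05) [424.  169.2] (-0.0035, -0.116, 0.05) [200.4 280.9] (-0.0035, -0.116, 0.024) [208.6 240.2] (-0.106, -0.0405, 0.024) [427.4 244.3] (-0.055, -0.078, 0.004) [323.7 221.1] 
pot in box mm [-49.4 -67.8]
```

The pot is over the compartment at about box (-51,-68) mm. I'll shift it about 5 mm towards the robot, lower slightly and release with a limited opening.

```bash
python3 -m handwheel '25 4 -3 0 0;25 0 0 2 0;25 0 0 0 0'; python3 -m handwheel '46 0 0 0 0;50 0 0 0 0;54 0 0 0 0;54 0 0 0 0'; python3 -c "
from h import *
to([0,0,0])"
```

```text
time: 24.45
position: [0.4572, -0.1774, 0.0455]
eef_rot: [167.8, 13.4, 145.6]
wrist_force: [0.0, 0.2, -0.4]
width: 0.449
grip_force: 60.5
time: 24.85
position: [0.4572, -0.1773, 0.0456]
eef_rot: [167.8, 13.4, 145.6]
wrist_force: [-0.6, 0.5, -0.1]
width: 0.631
grip_force: 0.0
t 24.85 pos [ 0.4572 -0.1773  0.0456] rpy [167.8  13.4 145.6] J [ -42.3   41.9  120.2   66.4   15.3 -163.5] w 0.63 F [-0.6  0.5 -0.1]
tool delta mm [475.  -95.4 -88.7] tool x,y,z in world [[-0.803, 0.549, -0.232], [0.512, 0.834, 0.206], [0.307, 0.047, -0.951]]
```

```bash
python3 -m handwheel '54 0 0 -8 0;54 0 0 -15 0;54 0 0 -25 0;54 0 0 -35 0;54 0 0 -45 0;40 0 0 -45 .14;0 0 0 -45 .14;0 0 0 -45 .14;0 0 0 -45 .14;0 0 0 0 .14'; python3 - <<'E'
from h import *
to([.50,-.46,.36]); t=cam('top'); s=cam('side')
a=cv2.resize(t['color'][170:290,330:500,::-1],(566,400)); b=cv2.resize(s['color'][90:270,290:450,::-1],(234,263)); b=cv2.copyMakeBorder(b,0,137,0,0,0)
cv2.imwrite('pics/p5.png',np.hstack([a,b]))
for n,c in(('top',t),('side',s)): print([(np.round(r['point'],1),round(r['p'],2)) for r in spot_point(n,'lid_edge')])
E
```

```text
time: 25.85
position: [0.3638, -0.1937, 0.3427]
eef_rot: [161.8, 3.2, 106.3]
wrist_force: [1.0, -0.2, 0.3]
width: -0.001
grip_force: 0.0
t 25.85 pos [ 0.3638 -0.1937  0.3427] rpy [161.8   3.2 106.3] J [-55.    1.3 112.3  19.   58.8 -80.6] w -0.0 F [ 1.  -0.2  0.3]
tool delta mm [-294.3   53.2   16.6] tool x,y,z in world [[-0.281, 0.958, -0.056], [0.907, 0.284, 0.311], [0.314, 0.037, -0.949]]
[(array([475.9, 224.4]), 0.72), (array([433.7, 231.2]), 0.55)]
[(array([407.7, 103.1]), 0.78)]
```

View pics/p5.png

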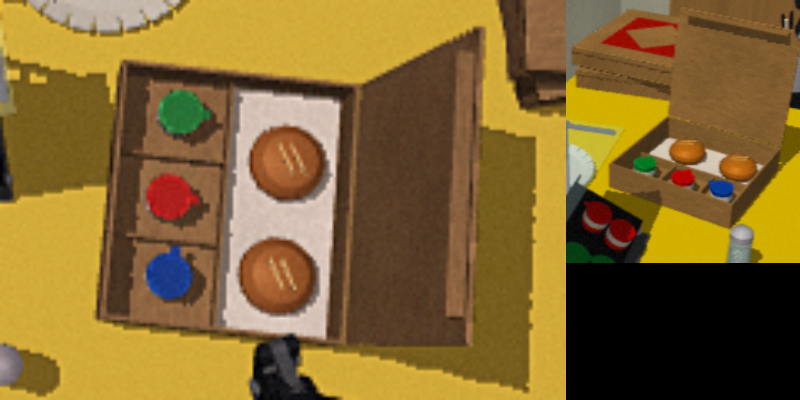

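The blue pot stands upright in the near compartment at crop (170,275); the other dips haven't moved. Next I'll go over and outside the lid with the fingers shut.

```bash
python3 -m handwheel '0 -20 10 -25 0;0 -44 9 2 0;0 -46 9 2 0;0 -46 9 2 0;0 -46 9 2 0;0 -46 9 2 0;0 -46 9 2 0;0 0 0 0 0'; python3 -c "
from h import *
print(tri(cam('top'),(475.9,224.4),cam('side'),(407.7,103.1)))
to([.50,-.46,.25])"
```

```text
time: 26.85
position: [0.5038, -0.46, 0.3785]
eef_rot: [162.1, 2.6, 106.8]
wrist_force: [-0.9, 1.3, -0.5]
width: -0.0
grip_force: 0.0
[ 0.5144579  -0.38101114  0.26220187]
t 26.95 pos [ 0.5019 -0.4549  0.3791] rpy [162.2   2.3 106.9] J [-58.4  25.   73.4  17.2  75.4 -79. ] w 0.0 F [-0.4  1.  -0.8]
tool delta mm [  0.8 -42.6 121.9] tool x,y,z in world [[-0.29, 0.956, -0.04], [0.908, 0.288, 0.306], [0.304, 0.052, -0.951]]
```

```bash
python3 -m handwheel '0 0 -14 40 0;0 0 -14 40 0;0 0 -14 41 0;0 0 0 0 0'; python3 -m handwheel '0 36 12 2 0;0 36 12 2 0;0 22 7 1 0;0 22 7 1 0;0 22 7 1 0;0 22 7 1 0;0 0 0 0 0'; python3 -c "
from h import *
to([.50,-.223,.215])"
```

```text
time: 27.35
position: [0.4977, -0.4558, 0.2473]
eef_rot: [162.4, 1.7, 106.9]
wrist_force: [0.4, 0.6, -1.3]
width: 0.001
grip_force: 0.0
time: 28.05
position: [0.5042, -0.2894, 0.258]
eef_rot: [162.0, 2.6, 107.0]
wrist_force: [0.3, -0.7, -0.3]
width: -0.003
grip_force: 0.0
t 28.05 pos [ 0.5042 -0.2894  0.258 ] rpy [162.    2.6 107. ] J [-48.1  22.9  98.1  19.8  50.6 -77. ] w -0.0 F [ 0.3 -0.7 -0.3]
tool delta mm [66.6  2.3 42.8] tool x,y,z in world [[-0.292, 0.955, -0.045], [0.906, 0.291, 0.308], [0.308, 0.049, -0.95]]
```

```bash
python3 -m handwheel '0 22 1 14 0;0 22 1 14 0;0 22 0 15 0;0 16 -2 20 0;0 16 -2 20 0;0 15 -2 19 0;0 0 0 0 0'; python3 -c "
from h import *
to([.50,-.156,.09]); 
for n in('top','side'): c=cam(n); save(c,'lid_%s.png'%n); print([(np.round(r['point'],1),round(r['p'],2)) for r in spot_point(n,'lid_edge')])"
```

```text
time: 28.75
position: [0.4987, -0.1795, 0.1515]
eef_rot: [162.2, 2.4, 106.9]
wrist_force: [-0.6, 0.9, 0.1]
width: -0.002
grip_force: 0.0
t 28.75 pos [ 0.4987 -0.1795  0.1515] rpy [162.2   2.4 106.9] J [-38.9  29.4 111.8  27.8  29.6 -79.4] w -0.0 F [-0.6  0.9  0.1]
tool delta mm [ 24.6 -10.8  60.1] tool x,y,z in world [[-0.29, 0.956, -0.042], [0.907, 0.289, 0.305], [0.304, 0.051, -0.951]]
[(array([372. , 222.9]), 0.69)]
[(array([363.1, 177.3]), 0.78), (array([307. , 217.5]), 0.49)]
```

```bash
python3 -m handwheel '0 8 -4 20 0;0 8 -4 18 0;0 6 -3 12 0;0 2 -2 6 0;0 0 0 0 0'; python3 -c "
from h import *
to([.50,-.156,.075]); 
P=[]
for n in('top','side'):
  c=cam(n); r=spot_point(n,'lid_edge')[0]; P+=[c,r['point']]; print(r)
print(tri(*P))"
```

```text
time: 29.45
position: [0.4987, -0.1604, 0.0944]
eef_rot: [162.0, 2.7, 106.7]
wrist_force: [-0.0, 0.6, 0.7]
width: -0.0
grip_force: 0.0
t 29.45 pos [ 0.4987 -0.1604  0.0944] rpy [162.    2.7 106.7] J [-36.9  35.9 115.   39.3  20.5 -90.1] w -0.0 F [-0.   0.6  0.7]
tool delta mm [ 4.8 -3.5 19. ] tool x,y,z in world [[-0.287, 0.957, -0.046], [0.907, 0.287, 0.308], [0.308, 0.046, -0.95]]
{'point': [363.8, 225.7], 'p': 0.73}
{'point': [358.3, 204.7], 'p': 0.9}
[ 0.54547416 -0.12204056  0.08060491]
```

```bash
python3 -m handwheel '0 2 -2 6 0;0 1 -1 5 0;0 0 -1 3 0;0 0 0 2 0;0 0 0 0 0'; python3 -m handwheel '0 0 0 2 0;0 0 0 2 0;0 0 0 0 0'
```

```text
time: 30.15
position: [0.4986, -0.1573, 0.08]
eef_rot: [161.9, 2.7, 106.7]
wrist_force: [-8.2, -0.9, 24.0]
width: 0.001
grip_force: 12.0
time: 30.45
position: [0.4989, -0.1572, 0.0788]
eef_rot: [161.9, 2.9, 106.7]
wrist_force: [-19.0, -1.8, 51.5]
width: 0.002
grip_force: 25.6
```

The force shows a hard stop at tip height of about 55 mm, so the lid is down. Backing off and checking.

```bash
python3 -m handwheel '0 0 0 -5 0;0 0 0 -15 0;0 0 0 -40 0;0 0 0 -40 0;0 0 0 -45 0;0 0 0 -45 0;0 0 0 -20 0;0 0 0 0 0'; python3 - <<'E'
from h import *
P=[]; ims=[]
for n in('top','side'):
  c=cam(n); r=spot_point(n,'lid_edge')[0]; P+=[c,r['point']]; ims.append(c['color'][:,:,::-1])
print(tri(*P)); to([0,0,0])
a=cv2.resize(ims[0][110:310,180:500],(480,300)); b=cv2.resize(ims[1][130:330,200:440],(360,300))
cv2.imwrite('pics/end.png',cv2.resize(np.hstack([a,b]),(798,285)))
E
```

```text
time: 31.25
position: [0.4359, -0.1678, 0.2766]
eef_rot: [161.9, 3.0, 106.7]
wrist_force: [0.9, 0.5, -0.4]
width: -0.003
grip_force: 0.0
[ 0.54939204 -0.1256024   0.06066555]
t 31.45 pos [ 0.4349 -0.1661  0.2721] rpy [162.2   2.5 106.8] J [-43.3  12.2 112.9  20.1  45.5 -73.4] w -0.0 F [ 0.3  0.3 -0.6]
tool delta mm [ 296.  -430.3  134.2] tool x,y,z in world [[-0.288, 0.957, -0.043], [0.908, 0.287, 0.306], [0.305, 0.049, -0.951]]
```

View pics/end.png

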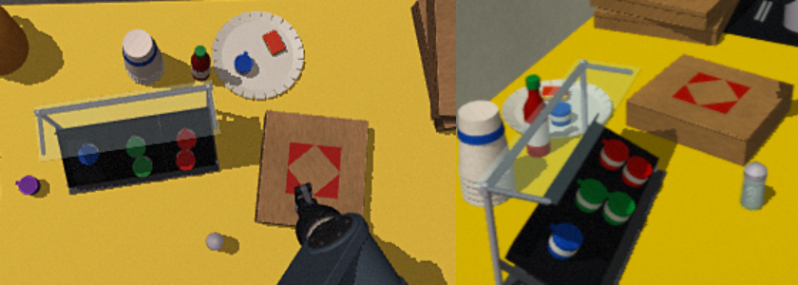

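The lid is flat and closed, the other blue pot is still in its bin, and everything else is undisturbed.

```bash
python3 -c "from workcell import finish_job; print(finish_job())"
```

```text
the job is handed in; nothing more can be done
None
```

I handed the job in with a blue pot (the missing colour) standing in the empty compartment and the lid closed; one unexplained 85 N wrist-force reading came while the arm was folded close to its base (under the 120 N wrist limit, but over 40 N if it was arm contact), and no verdict was shown.

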